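Spin the dosing carousel and brake the open jar under the spout

ROBOT

A 6-joint arm with a two-finger parallel gripper is mounted at the origin on the work surface. World frame = base frame: x ahead of the robot, y to its left, z up, the work surface at z = 0. Lengths are in m, angles in rad, forces in N, time in s.
With the tool pointing down it reaches from about 0.275 to 0.825 m from the base axis. Payload 4.9 kg.
Tool frame: the origin (TCP) lies at the very end of the fingers, on their centre line; the grasp point (between the pads) lies 19 mm behind it; z points along the fingers, y is the line along which they close (so a half turn about z gives the same grasp; the last joint's range is limited). The gripper opens to 85 mm and grips with 20 to 120 N. Pads are 22 mm wide; open, the fingers measure 114 mm over their backs; the gripper's body (76 mm by 85 mm) begins 54 mm behind the grasp point. The pads swing forward as they close: fully open they stand 13 mm farther back than shut.
Start: joints at [-1.352, 0.326, -0.193, 1.052, 0, 1.437], TCP at [0.19, -0.516, 0.231] pointing down, gripper open.
Joint ranges: [-2.65, 2.65], [-0.97, 1.79], [-1.3, 1.35], [-1.93, 2.1], [-1.47, 1.37], [-3.14, 3.14]. Speed limits (rad/s): [2.57, 2.57, 3.14, 3.14, 3.14, 3.14].

INTERFACE

Orientations are given as a 3x3 rotation matrix whose columns are the frame's x, y, z axes.
In Python, from rig import move_ptp, servo_line, set_joints, command_gripper, sleep, inverse_kinematics, sense, camera, camera_model, MotionError, sign_off gives the robot as it stands. The module is installed in compiled form; this text tells all that it offers. Calls block until the motion is done:
- move_ptp(position, orientation): joint-space move of the TCP to a pose.
- servo_line(position, ori=None, vel=0.15, guard=None): straight line of the TCP; ori=None keeps the orientation; vel is the mean speed in m/s. With guard (N) it stops when the force on the tool has changed by that much, and returns True; else False.
- set_joints(angles): joint-space move.
- command_gripper(opening): finger opening in m; the grip force is fixed at half the most; returns when the fingers have stopped.
- sleep(seconds).
- inverse_kinematics(position, orientation): joint angles nearest the present ones, or None.
- sense(): the state.
- camera(name): name is "side" or "top" or "wrist"; returns (picture, depth): 384x512x3 uint8, red, green, blue; 384x512 float32, m along the optical axis (not along the pixel's ray), 0 where there is no reading.
- camera_model(name): a dict with "fx", "fy", "cx", "cy" (pixels), "dist" ([k1, k2, p1, p2, k3] as OpenCV has them; the pictures are not rectified), "camera_from_world" (4x4, takes a point from world to camera coordinates); the wrist camera has in their place "T_tool_cam" (4x4, takes a point from camera to tool coordinates, whose origin is the TCP and whose axes are the flange's). Camera axes: x right, y up, looking along -z (the intrinsics and any distortion apply to the point x, -y, -z); pixel columns grow to the right and rows downward; lengths in m; the calibration is good to about 2 mm. A picture is of the moment at which its call begins: read the wrist's pose just before it. camera_model takes no time and is no camera call.
A pose or a line that the arm cannot do raises MotionError and nothing moves.
- sign_off(): hands the job in; it is judged then, once.
The state is a dict: "time": time; "qpos": joint angles; "joint_velocities": joint speeds; "effort": joint torques, N m; "tcp_pos": TCP position; "tcp_rot": TCP orientation; "wrist_force": force on the tool from outside, world axes, zero at the start; "torque": the same for the moment, N m; "grip_width": finger opening in m; "grip_force": force on a finger pad.
Only numpy, scipy, OpenCV 4.12 (cv2) and the standard library are available. Lean on these libraries where they do the work, as an engineer would, in place of code of your own. Each camera call takes 0.05 s, during which the arm holds its last target. There are 200 camera calls.

TASK

The open jar on the dosing carousel has to come under the spout to be filled. With a fingertip, flick the carousel (a push along against one of its cups will do) so that it goes spinning round freely on its own, then brake it with a fingertip pressed on the bare flat rim of the plate, so that it stops with the spout over the middle of the open jar's mouth, and take the finger away leaving it standing there. Lift nothing, touch neither the jars nor the spout stand, keep every jar standing in its cup, and leave the other things on the bench where they are.

Things in the scene. Friction and masses are not known exactly. Their poses are not given: they have to be found in the camera images.
- carousel: The turntable, free to turn endlessly either way. Origin on its vertical axis at the height of the plate's top face, 75 mm above the bench; z up, x axis towards the open jar. Six black cups (upright tubes, outside diameter 62 mm, 24 mm high above the plate) are fixed on it 60 degrees apart, centres 105 mm from the axis, the first on the x axis. Low hub in the middle, 68 mm wide, 14 mm high.
- plate: The turntable's grey plate, a flat disc 360 mm wide, 8 mm thick, turning with the cups; origin on the axis at its top face. From 136 to 180 mm from the axis its top is bare: the rim to brake on. Flicked, it coasts for a turn or more, slowing by about 0.05 to 0.15 rad/s each second; a fingertip pressed on the rim with 5 N stops it within a few degrees, and it stays where it stops.
- jar_mouth (a point): Centre of the open jar's mouth. The open jar is the one without a lid: white, empty, 54 mm wide and 38 mm high, mouth 44 mm inside, standing loose (about 1.5 mm of play) in a cup 105 mm from the carousel's axis.
- spout_tip (a point): Lower end of the spout, a 10 mm steel tube that hangs over the circle of the cups, 105 mm from the carousel's axis, its end 60 mm above the plate's top face (about 22 mm above the open jar's mouth).
- stand: The fixed dosing stand under the carousel, with the spout. Origin on the carousel's axis, on the bench; x axis towards the spout and mast. The mast (22 mm) stands 235 mm from the axis, beyond the plate, under a steel canister 84 mm wide, 188 to 318 mm above the bench; the spout tube runs inwards from it at 208 mm and bends down. Away from the mast the rim is open from above.
- open_jar: The open jar (see its mouth), origin at the centre of its underside, z up.
- jar1: lidded white jar, 54 mm diameter, 40 mm high, loose in the cup 60 degrees anticlockwise from above from the open jar's; origin at the centre of its underside, z up; do not touch
- jar2: lidded white jar, 54 mm diameter, 40 mm high, loose in the cup 120 degrees anticlockwise from above from the open jar's; origin at the centre of its underside, z up; do not touch
- jar3: lidded white jar, 54 mm diameter, 40 mm high, loose in the cup 180 degrees anticlockwise from above from the open jar's; origin at the centre of its underside, z up; do not touch
- jar4: lidded white jar, 54 mm diameter, 40 mm high, loose in the cup 240 degrees anticlockwise from above from the open jar's; origin at the centre of its underside, z up; do not touch
- jar5: lidded white jar, 54 mm diameter, 40 mm high, loose in the cup 300 degrees anticlockwise from above from the open jar's; origin at the centre of its underside, z up; do not touch
- lid: spare screw lid, white disc 54 mm diameter, 13 mm high, lying on the bench beside the carousel; leave alone
- applicator: steel block film applicator, 30 x 84 x 40 mm, on the bench beside the carousel; leave alone
- knife: palette knife lying on the bench, 200 mm long; leave alone
- tin_a: small paint tin, 76 mm diameter, 82 mm high, standing left of the robot; leave alone
- tin_b: small paint tin like the other, standing right of the robot; leave alone
- brush: paint brush lying on the bench left of the carousel, 200 mm long; leave alone
There are look-alikes about, which are no part of the job. Leave any purple look-alike of the jar5 alone.

How it is judged:
By the outcome, as a careful person would: the job done as asked, in the order asked, and still so for the second after the job is handed in, with the robot touching nothing.
It also fails if it takes over 48 s, if anything falls off the work surface, if the arm or the gripper's body presses on something with over 40 N, if the wrist force passes 120 N, or if a joint passes its speed limit or range.

## Working session

There is one attempt and no reset: what is moved stays moved. The work goes in short steps, each a Python script; the robot and the scene stay as the last script left them, time stands still between calls to the robot, and variables do not carry over. Pictures are saved under pics/ and viewed, at most 10 in all, crops included, and the job is handed in when it is done.

```bash
mkdir -p pics
python3 - <<'E'
from rig import *
import cv2,numpy as np
a=[]
for n in("top","side"):
    p,d=camera(n); np.savez(f"{n}0.npz",p=p,d=d); cv2.imwrite(f"pics/{n}0.png",p[:,:,::-1])
    m=camera_model(n); print(n,m)
print(sense()["time"])
print(camera_model("wrist"))
E
```

```text
top {'fx': 446.6046994682908, 'fy': 446.6046994682908, 'cx': 257.2092931705748, 'cy': 188.5732108889773, 'dist': array([-0.10799503,  0.        ,  0.        ,  0.        ,  0.        ]), 'camera_from_world': array([[ 0.01000029, -0.99994502,  0.00315412, -0.0370829 ],
       [ 0.98811295,  0.01036576,  0.15337974, -0.51068954],
       [-0.15340401,  0.00158278,  0.98816229, -1.26059295],
       [ 0.        ,  0.        ,  0.        ,  1.        ]])}
side {'fx': 361.49631987712604, 'fy': 361.49631987712604, 'cx': 252.08087513564806, 'cy': 189.78510485494033, 'dist': array([-0.02306927,  0.        ,  0.        ,  0.        ,  0.        ]), 'camera_from_world': array([[-9.24215931e-01, -3.81870146e-01, -3.24438513e-04,
         4.57202111e-01],
       [ 2.97079090e-01, -7.19534855e-01,  6.27705032e-01,
        -2.09869228e-01],
       [-2.39935257e-01,  5.80038606e-01,  7.78451211e-01,
        -9.25598754e-01],
       [ 0.00000000e+00,  0.00000000e+00,  0.00000000e+00,
         1.00000000e+00]])}
0.1
{'fx': 284.446226598478, 'fy': 284.446226598478, 'cx': 250.3328914674695, 'cy': 187.68103832874175, 'dist': array([0.00667735, 0.        , 0.        , 0.        , 0.        ]), 'T_tool_cam': array([[ 3.11536582e-04,  9.48851143e-01,  3.15723632e-01,
         8.18480928e-02],
       [ 9.99998267e-01,  2.83859016e-04, -1.83982425e-03,
        -7.33935338e-05],
       [-1.83534034e-03,  3.15723658e-01, -9.48849410e-01,
        -1.41869662e-01],
       [ 0.00000000e+00,  0.00000000e+00,  0.00000000e+00,
         1.00000000e+00]])}
```

View pics/top0.png

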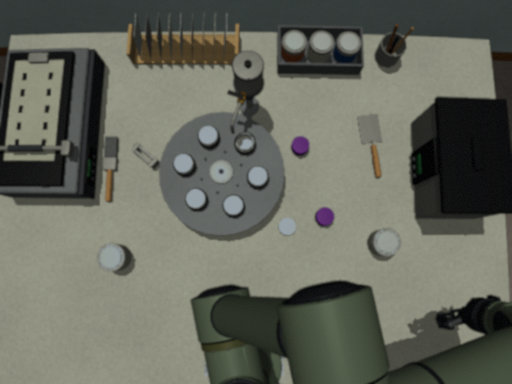

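View pics/side0.png

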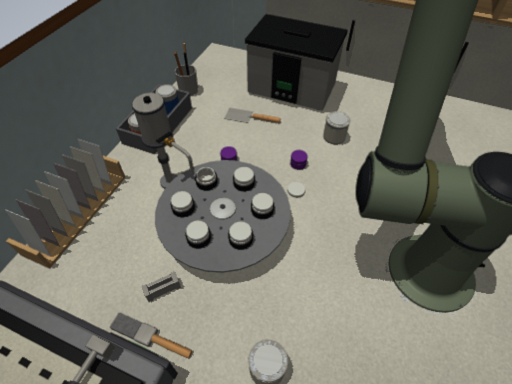

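Top view: the carousel is centred at about (222,173). The candidates for the open jar are the white discs at (208,136), (184,163), (197,199), (233,205) and (257,176), and a ring-like one at (246,143), which looks open. The purple items at (300,146) and (325,217), and the lid at (287,226), are on the bench. I'll check the choice in a close crop and measure.

```bash
cat > h.py <<'E'
from rig import *
import cv2,numpy as np
def ray(n,uv,m=None,Twc=None):
    m=m or camera_model(n)
    K=np.array([[m["fx"],0,m["cx"]],[0,m["fy"],m["cy"]],[0,0,1]])
    x=cv2.undistortPoints(np.float64(uv).reshape(-1,1,2),K,m["dist"])[:,0]
    d=np.c_[x[:,0],-x[:,1],-np.ones(len(x))]
    if Twc is None: Twc=np.linalg.inv(m["camera_from_world"])
    return Twc[:3,3],d@Twc[:3,:3].T
def onz(n,uv,z,Twc=None):
    o,d=ray(n,uv,None,Twc); return o+d*((z-o[2])/d[:,2])[:,None]
def proj(n,P):
    m=camera_model(n);T=m["camera_from_world"]
    c=np.atleast_2d(P)@T[:3,:3].T+T[:3,3]; c=c*[1,-1,-1]
    K=np.array([[m["fx"],0,m["cx"]],[0,m["fy"],m["cy"]],[0,0,1]])
    return cv2.projectPoints(c,np.zeros(3),np.zeros(3),K,m["dist"])[0][:,0]
E
python3 - <<'E'
from h import *
for n,(x,y,w,h) in dict(top=(150,40,145,205),side=(130,85,180,185)).items():
    p=np.load(n+"0.npz")["p"]; d=np.load(n+"0.npz")["d"]
    c=cv2.resize(p[y:y+h,x:x+w],None,fx=3,fy=3,interpolation=cv2.INTER_CUBIC)
    c=c[:600]; cv2.imwrite(f"pics/{n}c.png",c[:,:,::-1])
    # height from depth
    v,u=np.mgrid[0:384,0:512]; uv=np.c_[u.ravel(),v.ravel()]
    o,r=ray(n,uv); P=(o+r*d.ravel()[:,None]).reshape(384,512,3)
    np.save(n+"P.npy",P)
    m=(abs(P[...,2]-.075)<.006)&(d>0)
    k=np.zeros_like(m);k[y:y+h,x:x+w]=1;m&=k
    cs,_=cv2.findContours(m.astype(np.uint8),cv2.RETR_EXTERNAL,cv2.CHAIN_APPROX_NONE)
    cc=max(cs,key=cv2.contourArea)[:,0].astype(float)
    Q=onz(n,cc,.075)
    hull=cv2.convexHull(Q[:,:2].astype(np.float32))[:,0]
    A=np.c_[2*Q[:,:2],np.ones(len(Q))];w_=np.ones(len(Q))
    for _ in range(10):
        s=np.linalg.lstsq(A*w_[:,None],(Q[:,:2]**2).sum(1)*w_,rcond=None)[0]
        R=np.sqrt(s[2]+s[0]**2+s[1]**2); e=np.hypot(*(Q[:,:2]-s[:2]).T)-R; w_=(abs(e)<.004)*1.
    print(n,"centre",s[:2],"R",R,w_.mean())
    C=s[:2]
    # blobs at jar-top height within the cup circle
    rr=np.hypot(P[...,0]-C[0],P[...,1]-C[1])
    m=((P[...,2]>.105)&(P[...,2]<.122)&(rr<.14)&(d>0)).astype(np.uint8)
    nn,l,st,ce=cv2.connectedComponentsWithStats(m)
    for i in range(1,nn):
        if st[i,4]<20: continue
        q=onz(n,ce[i],.114)[0]; print(ce[i].round(1),st[i,4],q.round(4),np.degrees(np.arctan2(*(q[:2]-C)[::-1])).round(1),np.hypot(*(q[:2]-C)).round(4),np.median(P[l==i,2]).round(4))
    m=(P[...,2]>.125)&(rr<.29)&(d>0)&(P[...,2]<.33)
    q=P[m]; print(len(q)); 
    print(np.array2string(np.c_[np.argwhere(m)[:,::-1],(q*1000).round()][::max(1,len(q)//40)].astype(int)))
E
```

```text
top centre [0.55322353 0.07172165] R 0.17834808771671853 0.8948717948717949
[207.8 134.9] 286 [0.6501 0.1082 0.114 ] 20.6 0.1035 0.1149
[245.1 141.3] 57 [0.6326 0.0033 0.114 ] -40.7 0.1048 0.1115
[183. 163.] 290 [0.5691 0.1749 0.114 ] 81.2 0.1044 0.1149
[257.6 175.6] 293 [ 0.5356 -0.0325  0.114 ] -99.6 0.1057 0.1149
[195.4 198.1] 298 [0.4714 0.1371 0.114 ] 141.4 0.1048 0.1148
[233.1 204.6] 300 [0.4546 0.0336 0.114 ] -158.9 0.1058 0.115
1519
[[244  51 813   5 301]
 [251  53 807 -13 302]
 [244  55 800   4 306]
 [256  56 797 -25 307]
 [238  58 790  19 309]
 [245  59 790   2 305]
 [252  60 786 -16 308]
 [257  61 784 -28 306]
 [263  62 783 -42 304]
 [236  64 776  23 307]
 [241  65 772  11 308]
 [246  66 768  -1 311]
 [251  67 768 -13 306]
 [256  68 767 -26 303]
 [261  69 765 -38 303]
 [236  71 757  23 308]
 [242  72 755   8 307]
 [248  73 753  -6 306]
 [256  74 751 -26 305]
 [236  76 748  23 297]
 [244  77 742   3 306]
 [251  78 740 -14 306]
 [258  79 747 -31 282]
 [233  81 777  36 196]
 [238  82 747  19 264]
 [243  83 739   6 276]
 [248  84 736  -6 277]
 [253  85 739 -18 262]
 [260  86 7
[... 1004 characters left out ...]
  21 305]
 [159 110 739   0 293]
 [140 112 769  33 303]
 [154 113 744  15 293]
 [136 115 790  27 282]
 [150 116 751  23 288]
 [164 117 737 -10 265]
 [146 119 761  29 281]
 [161 120 737   4 265]
 [145 122 766  30 270]
 [160 123 738   9 259]
 [144 125 771  31 260]
 [159 126 740  13 252]
 [144 128 773  32 250]
 [159 129 742  14 243]
 [142 131 786  28 233]
 [156 132 748  21 236]
 [170 133 715   9 234]
 [154 135 754  24 227]
 [169 136 716  13 227]
 [151 138 763  29 217]
 [166 139 724  18 218]
 [146 141 780  31 202]
 [160 142 744  21 203]
 [174 143 703  17 212]
 [157 145 751  26 195]
 [180 146 684  20 211]
 [180 149 677  32 213]
 [185 152 663  32 208]
 [190 157 647  37 201]
 [190 169 654  38 154]]
```

View pics/topc.png

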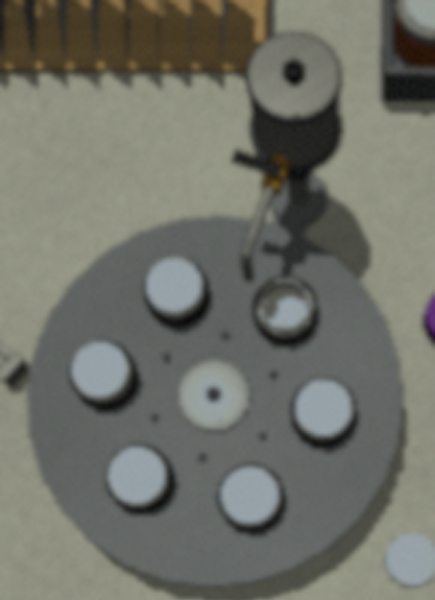

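View pics/sidec.png

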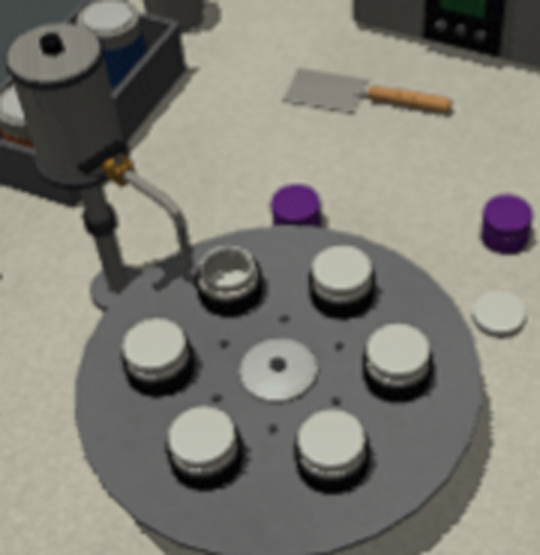

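The crops confirm it: the open jar is the ring-like one at top-view (246,143), at about −39°. The spout tip is at top (232.7,130.7) and side (192.3,175). I'll push the cup at 201° anticlockwise from the robot's side, ending outside the cups and over the rim.

```bash
cat >> h.py <<'E'
C=np.array([.551,.0711]); CT=np.array([.5532,.0717])
def track():
    "carousel phase (deg mod 60) from full lids in the top view"
    t=sense()["time"]; p,d=camera("top")
    v,u=np.mgrid[90:250,140:300]; uv=np.c_[u.ravel(),v.ravel()]
    o,r=ray("top",uv); P=o+r*d[90:250,140:300].ravel()[:,None]
    rr=np.hypot(*(P[:,:2]-CT).T)
    m=((P[:,2]>.105)&(P[:,2]<.122)&(rr<.145)&(rr>.06)).reshape(160,160).astype(np.uint8)
    n,l,st,ce=cv2.connectedComponentsWithStats(m)
    a=[]
    for i in range(1,n):
        if st[i,4]>260 and st[i,4]<340:
            q=onz("top",ce[i]+[140,90],.115)[0,:2]-CT; a.append(np.arctan2(q[1],q[0]))
    return t,(np.degrees(np.angle(np.mean(np.exp(6j*np.array(a)))))/6 if a else np.nan),len(a),p,d
def polar(r,a): return C+r*np.array([np.cos(np.radians(a)),np.sin(np.radians(a))])
A,B=polar(.125,171),polar(.167,226)
pu=(B-A)/np.linalg.norm(B-A)
def ori(s=1):
    y=s*np.r_[pu,0]; z=np.r_[0,0,-1.]; return np.c_[np.cross(y,z),y,z]
E
python3 - <<'E'
from h import *
for n,uv in(("top",(232.7,130.7)),("side",(192.3,175))):
    q=onz(n,[uv],.135)[0]; c=CT if n=="top" else np.array([.5493,.0706]); e=q[:2]-c
    print(n,q,np.hypot(*e),np.degrees(np.arctan2(e[1],e[0])))
q=onz("top",[(248,65)],.318)[0][:2]-CT; print("mast",np.hypot(*q),np.degrees(np.arctan2(q[1],q[0])))
best=None
for s in(1,-1):
    j=inverse_kinematics(np.r_[A,.2],ori(s)); print(s,j)
    if j is not None and (best is None or abs(j[5])<abs(best[1][5])): best=(s,j)
s=best[0]; print(s,A,B)
command_gripper(0.0)
move_ptp(np.r_[A,.2],ori(s)); t=track(); print(t[:3])
cv2.imwrite("pics/a.png",cv2.resize(t[3][:300,100:400],None,fx=2,fy=2)[:,:,::-1])
print(sense()["time"],sense()["tcp_pos"])
E
```

```text
top [0.65686269 0.0374448  0.135     ] 0.10917587216308978 -18.286069950036207
side [0.64886259 0.03978416 0.135     ] 0.1042224750793651 -17.197934381492082
mast 0.2285859647144874 -19.943109861422464
1 [ 0.03973259  0.14438373 -0.51805562  0.90835698  0.          3.12801899]
-1 [ 0.03973259  0.14438373 -0.51805562  0.90835698  0.         -0.01357367]
-1 [0.42753896 0.09065431] [ 0.43499205 -0.04902975]
(3.1917, np.float64(20.43022434465081), 2)
3.2417 [0.42790224 0.09005026 0.2000328 ]
```

View pics/a.png

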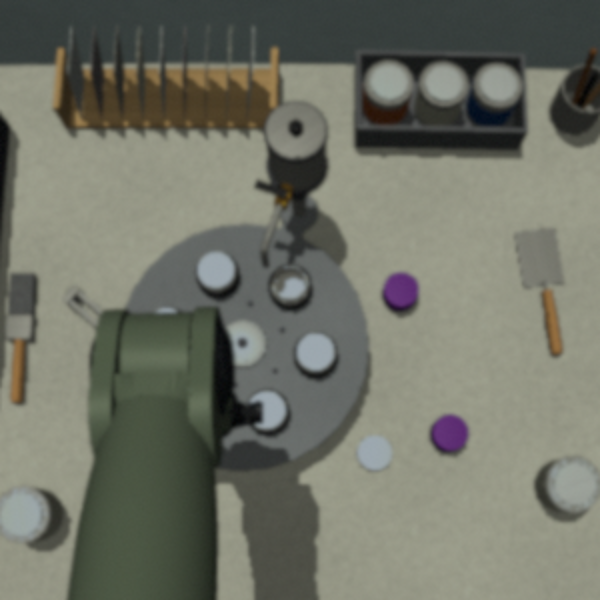

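Top view with the arm in place: the open jar is at (290,287) and the spout tip near (266,258), both unoccluded, with lids visible to the right. Flicking now.

Run:
```python
from h import *
print("hit",servo_line(np.r_[A,.085],vel=.12,guard=6), track()[1:3])
t0=sense()["time"]; f0=sense()["wrist_force"]
servo_line(np.r_[B,.085],vel=.10)
print("T",sense()["time"]-t0,sense()["tcp_pos"],sense()["wrist_force"]-f0)
L=[]
for i in range(5):
    r=track(); L.append(r[:3]); print(np.round(r[:3],3)); sleep(.05)
cv2.imwrite("pics/b.png",cv2.resize(r[3][90:250,140:300],None,fx=3,fy=3)[:,:,::-1])
```

```text
hit False (np.float64(20.307003129169633), 3)
T 1.5499999999999998 [ 0.43486317 -0.04859988  0.08495259] [-0.43151791  0.5381196   0.9784656 ]
[  5.95  -14.951   2.   ]
[ 6.05  -8.003  2.   ]
[ 6.15  -1.521  4.   ]
[6.25  5.172 4.   ]
[ 6.35 11.76  3.  ]
```

View pics/b.png

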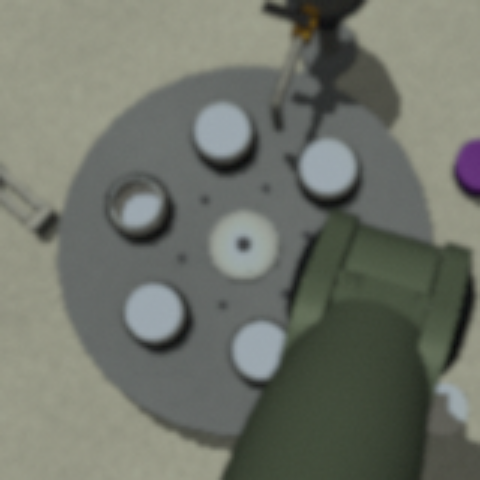

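The open jar is now at image (139,207), about +71.8°, turning anticlockwise at 1.17 rad/s, and the finger is clear. I'll hover over the rim, track, and brake on prediction.

Run:
```python
from h import *
G=360-18.8
H=polar(.160,226)
servo_line(np.r_[H,.079],vel=.06)
print(sense()["time"],sense()["tcp_pos"])
T=[5.95,6.05,6.15,6.25,6.35];Y=[45.05,52.0,58.48,65.17,71.76]
LEAD=.12; STOP=1.5
c=np.array([-2.5,66.8,71.76]); tr=6.35
while 1:
    t,a,n=track()[:3]
    if n:
        p=np.polyval(c,t-tr); a+=60*round((p-a)/60)
        if abs(a-p)<12: T.append(t);Y.append(a)
    if len(T)>12: c=np.polyfit(np.array(T)-tr,Y,2)
    now=sense()["time"]
    ts=now+np.arange(0,8,.002); q=np.polyval(c,ts-tr)
    tt=ts[np.argmax(q>=G-STOP)]-LEAD-now
    if tt<.12: break
    if tt>.5: sleep(.1)
sleep(max(tt,.002))
w=np.polyval(np.polyder(c),sense()["time"]-tr)
s0=sense(); hit=servo_line(np.r_[H,.070],vel=.04,guard=6); s1=sense()
print("c",c,"w",w,"descent",s0["time"],s1["time"],hit,s1["tcp_pos"],s1["wrist_force"]-s0["wrist_force"])
for i in range(3):
    r=track(); print(np.round(r[:3],3),r[1]+360-G); sleep(.05)
print(sense()["wrist_force"],sense()["tcp_pos"],len(T),np.std(np.polyval(c,np.array(T)-tr)-Y))
cv2.imwrite("pics/c.png",cv2.resize(r[3][90:250,140:300],None,fx=3,fy=3,interpolation=cv2.INTER_CUBIC)[:,:,::-1])
np.savez("c.npz",p=r[3],d=r[4])
```

```text
6.75 [ 0.43975025 -0.04369182  0.07859378]
c [-2.838973   66.82317448 72.06373038] w 38.4334445057335 descent 11.35 11.575 True [ 0.44215906 -0.0452031   0.07502988] [ 1.20389337 -3.08326316  5.38062659]
[ 11.575 -18.492   3.   ] 0.30773586526657937
[ 11.675 -18.736   3.   ] 0.06385373967503938
[ 11.775 -18.71    3.   ] 0.08976930013596984
[-0.43043971 -0.55141713  6.24225906] [ 0.44160126 -0.04466123  0.07501394] 39 0.213852246354543
```

View pics/c.png

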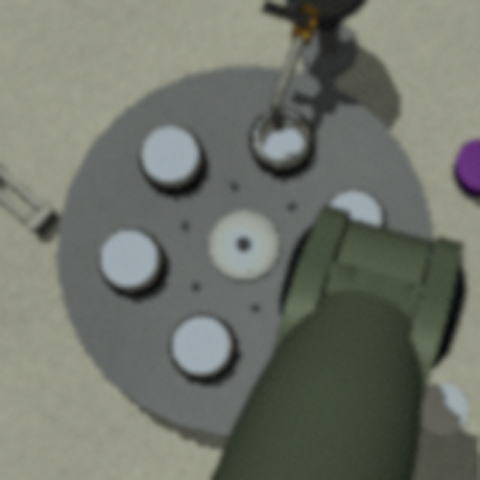

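It stopped at −18.7° against a target of −18.8°, with the mouth ring at (281,140) under the tube end at (277,121). I'll lift away and check from the side and wrist.

Run:
```python
from h import *
p0=sense()["tcp_pos"]; servo_line(np.r_[p0[:2],.13],vel=.08)
servo_line(np.r_[.43,-.04,.26],vel=.2); sleep(.3)
r=track(); print(np.round(r[:3],2)); s=sense(); w,wd=camera("wrist"); sd,_=camera("side")
np.savez("d.npz",w=w,wd=wd,sd=sd,p=r[3],d=r[4],R=s["tcp_rot"],t=s["tcp_pos"])
m=camera_model("wrist"); T=np.eye(4);T[:3,:3]=s["tcp_rot"];T[:3,3]=s["tcp_pos"];T=T@m["T_tool_cam"]; np.save("Tw.npy",T)
print(s["time"],T[:3,3])
a=cv2.resize(sd[130:210,150:230],None,fx=5,fy=5,interpolation=cv2.INTER_CUBIC)
b=cv2.resize(w,(512,384))[:, :400]
b=cv2.resize(w,None,fx=.78,fy=.78)
v=np.zeros((400,800,3),np.uint8);v[:,:400]=a;v[:299,400:799]=b
cv2.imwrite("pics/d.png",v[:,:,::-1])
```

```text
[ 13.82 -19.26   3.  ]
13.8667 [ 0.34927415 -0.04390855  0.4012315 ]Traceback (most recent call last):
  File "<stdin>", line 11, in <module>
ValueError: could not broadcast input array from shape (300,399,3) into shape (299,399,3)
```

Run:
```python
from h import *
z=np.load("d.npz"); sd,w=z["sd"],z["w"]
a=cv2.resize(sd[130:210,150:230],None,fx=5,fy=5,interpolation=cv2.INTER_CUBIC)
b=cv2.resize(w,None,fx=.78,fy=.78)
v=np.zeros((400,800,3),np.uint8);v[:,:400]=a;v[:300,400:799]=b
cv2.imwrite("pics/d.png",v[:,:,::-1])
```

```text
(no output)
```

View pics/d.png

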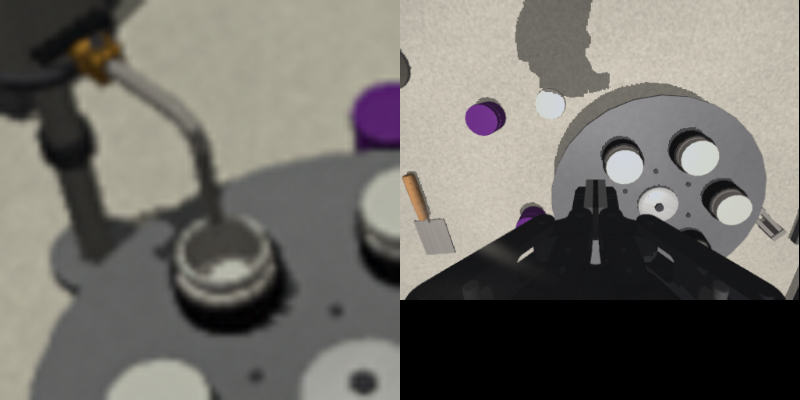

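Side crop: the tube end is at about (216,225) and the mouth ring's centre at about (224,243). I'll compare these numerically by dropping the tip 22 mm vertically in both views. The wrist view is mostly blocked by the gripper.

Run:
```python
from h import *
z=np.load("d.npz")
t=onz("side",[(192.8,174.6)],.135)[0]; m=onz("side",[(194.3,178.2)],.113)[0]
print("side tip",t,"mouth",m,"diff",m-t)
c=cv2.resize(z["p"][100:160,200:280],None,fx=10,fy=10,interpolation=cv2.INTER_CUBIC)
for k,(n,q) in enumerate((("tip",None),)): pass
cv2.imwrite("pics/e.png",c[:,:,::-1])
```

```text
side tip [0.64831119 0.03803887 0.135     ] mouth [0.65021745 0.0319059  0.113     ] diff [ 0.00190625 -0.00613297 -0.022     ]
```

View pics/e.png

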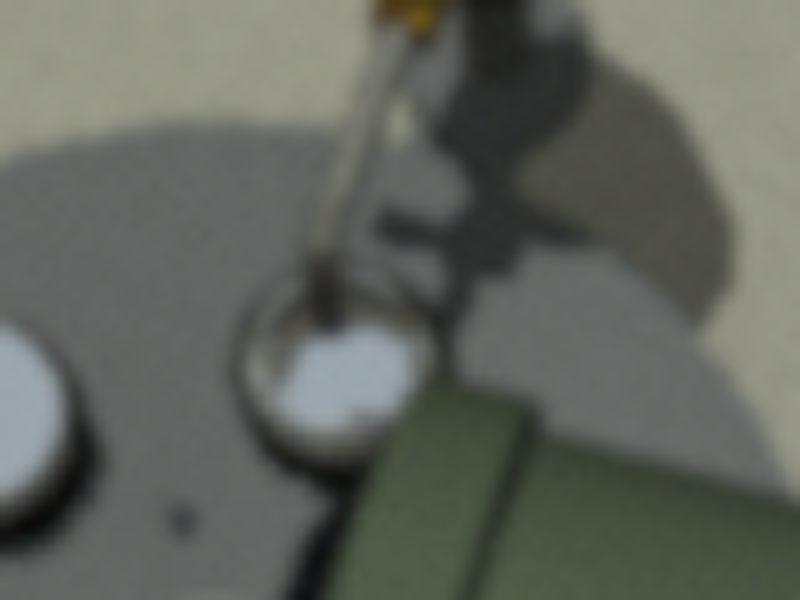

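Run:
```python
from h import *
from scipy.spatial import ConvexHull
for n,f,d,C0 in(("top","c",np.load("c.npz")["d"],CT),("side","s0",np.load("side0.npz")["d"],np.array([.5493,.0706]))):
    v,u=np.mgrid[0:384,0:512]; uv=np.c_[u.ravel(),v.ravel()].astype(float)
    o,r=ray(n,uv); P=o+r*d.ravel()[:,None]
    rr=np.hypot(*(P[:,:2]-C0).T); an=np.degrees(np.arctan2(*(P[:,:2]-C0).T[::-1]))
    tm=(P[:,2]>.138)&(P[:,2]<.185)&(rr<.14)&(abs(an+19)<15)&(d.ravel()>0)
    print(n,"tube px",tm.sum())
    # vertical tube: each pixel's ray, cut with the cylinder r=.105 -> angle
    def ang(idx,z=None):
        out=[]
        for k in idx:
            b=r[k,:2]; e=o[:2]-C0
            if z is None:
                s=np.roots([b@b,2*b@e,e@e-.105**2]); s=s[np.isreal(s)].real
                q=e+b*(s[np.argmin(abs(s-d.ravel()[k]))])
            out.append(np.degrees(np.arctan2(q[1],q[0])))
        return np.array(out)
    k=np.flatnonzero(tm); rows=uv[k,1]; A=ang(k)
    for y in np.unique(rows): print("  row",y,uv[k][rows==y,0].mean().round(2),A[rows==y].mean().round(2),(rows==y).sum(),P[k][rows==y,2].mean().round(3))
    q=np.load("d.npz")["sd"] if n=="side" else None
# jar now: lids in side picture give the phase in the side camera
for n,a in (("top","c"),):
    P=None
import rig
```

```text
top tube px 19
  row 128.0 233.0 -20.89 1 0.184
  row 129.0 232.5 -19.76 4 0.175
  row 130.0 232.5 -19.46 4 0.169
  row 131.0 232.5 -19.15 4 0.157
  row 132.0 232.5 -18.84 4 0.147
  row 133.0 232.5 -18.52 2 0.143
side tube px 48
  row 162.0 190.33 -18.43 3 0.184
  row 163.0 190.5 -18.39 4 0.18
  row 164.0 190.5 -18.07 4 0.176
  row 165.0 191.5 -19.41 4 0.173
  row 166.0 191.5 -19.09 4 0.168
  row 167.0 191.5 -18.77 4 0.165
  row 168.0 191.0 -17.61 3 0.162
  row 169.0 191.5 -18.12 4 0.157
  row 170.0 192.5 -19.48 4 0.154
  row 171.0 192.5 -19.16 4 0.15
  row 172.0 192.5 -18.83 4 0.146
  row 173.0 192.5 -18.5 4 0.143
  row 174.0 192.5 -18.18 2 0.14
```

The tube sits at about −19.1° (top view) and −18.7° (side view), and the open jar at −18.7° to −19.3°. That agrees within about 1 mm, so I'm handing in.

Run:
```python
from h import *
print(track()[:3]); print(sign_off())
```

```text
(13.9667, np.float64(-19.287654051488328), 3)
the job is handed in; nothing more can be done
None
```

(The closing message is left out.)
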